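Seat the top tray in the spares case by feel

ROBOT

A 6-joint arm with a two-finger parallel gripper is mounted at the origin on the work surface. World frame = base frame: x ahead of the robot, y to its left, z up, the work surface at z = 0. Lengths are in m, angles in degrees, forces in N, time in s.
With the tool pointing down it reaches from about 0.3 to 0.75 m from the base axis. Payload 8.5 kg.
Tool frame: the origin (TCP) lies on the centre line of the jaws, within the pads' length; the fingertips stand 19 mm ahead of it and the grasp point (between the pads) is the TCP; z points along the fingers, x is the direction in which the jaws open and shut, and the axes are right-handed (so a half turn about z gives the same grasp; the last joint's range is limited). The gripper opens to 85 mm and grips with 20 to 120 N. Pads are 22 mm wide; open, the fingers measure 114 mm over their backs; the gripper's body (76 mm by 85 mm) begins 54 mm behind the grasp point. The pads swing forward as they close: fully open they stand 13 mm farther back than shut.
Start: joints at [-88.425, 21.807, 74.336, -0, 83.858, -12.336], TCP at [0.132, -0.534, 0.25] pointing down, gripper open.
Joint ranges: [-178.18, 178.18], [-50.72, 133.34], [12.68, 142.11], [-81.47, 261.47], [9.98, 163.14], [-165.26, 165.26]. Speed limits (degrees/s): [136.94, 136.94, 180, 180, 180, 180].

INTERFACE

Orientations are given as a 3x3 rotation matrix whose columns are the frame's x, y, z axes.
In Python, from rig import env, cams, order gives the robot as it stands.
- The arm moves only by the tool step_arm, never from a script. Its argument "steps" is a list of rows, each an object with "xyz": the shift along the tool's x, y, z normalised to -1 to 1, where 1 is 0.04 m, a list of three; "turn": the turn, a rotation vector about the tool's x, y, z normalised to -1 to 1, where 1 is 0.08 rad, a list of three; "gripper": the gripper command: -1 is shut, 1 is fully open, values between are in proportion. A call has 1 to 20 rows; each row shifts and turns the commanded pose from where the row before left it, along the tool's axes as they then stand; what a row does not reach is not made up. A row lasts 1/12 s, in which the tool goes at most 41.7 mm and 7.16 degrees, less where a joint would pass 70% of its speed; a pose out of reach is approached as far as the arm can. A call with a number of a shift or a turn outside -1 to 1 is refused whole. A call with a gripper value outside its range is refused whole. The fingers move at their own pace and stop on an object; "squeeze" is the grip in N (left out, the last holds). Time passes only in rows, so rows that do not move let the fingers close. It gives the time, the measured TCP pose, the force and the opening at its end, in the units of the state.
- env.observe(): the state, without advancing time (a new reading comes with each control period).
- cams.get_image(name): name is "scene" or "side" or "wrist"; returns (picture, depth): 480x640x3 uint8, red, green, blue; 480x640 float32, m along the optical axis (not along the pixel's ray), 0 where there is no reading.
- cams.camera_info(name): a dict with "fx", "fy", "cx", "cy" (pixels), "extrinsics" (4x4, takes a point from camera to world coordinates). Camera axes: x right, y down, z forward; pixel columns grow to the right and rows downward; lengths in m; the calibration is good to about 2 mm. A picture is of the moment at which its call begins: read the wrist's pose just before it. camera_info takes no time and is no camera call; for the wrist camera it gives the pose at the moment of the call.
- order.close_job(): hands the job in, once; it reports no verdict.
The state is a dict: "time_s": time; "q": joint angles; "qvel": joint speeds; "joint_efforts": joint torques, N m; "position": TCP position; "tool_rot": TCP orientation; "ft_force": force on the tool from outside, world axes, zero at the start; "wrist_torque": the same for the moment, N m; "grip_width": finger opening in m.
Only numpy, scipy, OpenCV 4.12 (cv2) and the standard library are available. Lean on these libraries where they do the work, as an engineer would, in place of code of your own. Each camera call takes 0.05 s, during which the arm holds its last target. There are 200 camera calls.

TASK

Pick up the loose grey tray by its handle and lower it into the open blue spares case, feeling for the spot where its four corner lugs drop into the corner sockets of the tray already in there, so that it sits fully home, level and released. The lower tray is jammed up to 8 mm off the middle of the case, so search lightly and never push on it or the case with more than about 20 N, nor drop the tray. Leave the case lid propped as it is and do not disturb the small parts standing nearby.

Things in the scene. Friction and masses are not known exactly. Their poses are not given: they have to be found in the camera images.
- tray_mid (a point): Centre of the loose grey plastic tray, 35 mm above its lug tips; about 0.3 kg. Axes: x along the short side (124 mm), y along the long side (164 mm), z up. Underside 10 mm and wall tops 38 mm above the lug tips; a 4 mm cross wall at y = 0 carries the handle. The same either way round. At the start it stands upright on its lugs on the shelf, yaw within 0.5 rad.
- tray_foot (a point): Middle of the tray at the level of its lug tips (35 mm below tray_mid), same axes. Four round lugs, 10 mm long, 11 mm in diameter, the tips tapered over 2 mm to 8 mm diameter, centred at x = +-45, y = +-65 mm.
- tray_grip (a point): Centre of the tray's handle bar, 24 mm above tray_mid, same axes: the bar is 70 mm long (along x), 14 mm thick (along y) and 22 mm high (48 to 70 mm above the lug tips). Pinch it from above across y.
- case: Fixed blue plastic case, lid open, origin at the centre of its underside on the shelf; x along the short side to the hinge, y along the long side, z up. Outside 160 x 200 mm, walls 4 mm thick, 78 mm high. Inside lies the lower grey tray, 124 x 164 mm, level and square with the case but jammed up to 8 mm off its centre in x and in y, unmeasured; a light push does not move it.
- case_blocks (a point): Point of the case on its middle axis, 48.5 mm above its underside, at the level of the lower tray's four flat-topped corner blocks (34 mm square). Each has a socket 13.5 mm square, 14 mm deep, at x = +-45, y = +-65 mm from the lower tray's middle. tray_mid stands 35 mm above this level with the lugs on the blocks, 25 mm when fully home on them.
- lid (a joint): Lid of the case, a shell 35 mm deep hinged on the case's +x top edge, held by a stiff friction hinge; 0 closed, grows as it opens; starts at 2.1 to 2.35 rad, leaning back away from the tray's space.
- lid_edge (a point): Middle of the lid's free edge, 160 mm from the hinge.
- adapter_mid (a point): Brass camera screw adapter, stepped, 32 mm in diameter, 42 mm high; stands loose on the shelf, not part of the job. Point half-way up on its axis.
- bakelite_mid (a point): Chipped cream bakelite rotary knob, 48 mm in diameter, 24 mm high; stands loose on the shelf, not part of the job. Point half-way up on its axis.
- plate_mid (a point): Black quick-release tripod plate, 44 x 50 mm, 12 mm high; stands loose on the shelf, not part of the job. Point half-way up on its axis.
- hood_mid (a point): Silver metal lens hood, open ring widening to 72 mm in diameter, 38 mm high; stands loose on the shelf, not part of the job. Point half-way up on its axis.
There are look-alikes about, which are no part of the job. What is shaped like the part that bears tray_mid but green is not meant.

How it is judged:
By the outcome, as a careful person would: the job done as asked, in the order asked, and still so for the second after the job is handed in, with the robot touching nothing.
It also fails if it takes over 72 s, if anything falls off the work surface, if the arm or the gripper's body presses on something with over 40 N, if the wrist force passes 120 N, or if a joint passes its speed limit or range.

## Working session

There is one attempt and no reset: what is moved stays moved. The work goes in short steps, Python scripts to look and compute and a tool call to move; the robot and the scene stay as the last step left them, time stands still between calls to the robot, and variables do not carry over. Pictures are saved under pics/ and viewed, about 8 in all and at most 12, crops included, and the job is handed in when it is done.

Besides the shell and the picture viewer there is one more tool, called as name(argument=value, ...), one argument or row to a line, values as JSON. step_arm: Moves the arm, as the interface text tells. Scaled input: -1 to 1 covers 0.04 m each way for a shift and 0.08 rad each way for a turn. Its arguments: {"type":"object","properties":{"steps":{"type":"array"},"squeeze":{"type":"number"}},"required":["steps"]}

```bash
mkdir -p pics; ls; python3 - <<'E'
from rig import env,cams,order
import cv2,numpy as np
s=env.observe();print({k:np.round(v,3).tolist() for k,v in s.items()})
for n in("scene","side"):
    im,d=cams.get_image(n);cv2.imwrite(f"pics/{n}0.png",im[:,:,::-1]);np.save(f"pics/{n}0.npy",d)
    c=cams.camera_info(n);print(n,c["fx"],c["cx"],c["cy"],np.round(c["extrinsics"],3).tolist())
E
```

```text
pics
{'time_s': 0.0, 'q': [-88.423, 21.842, 74.385, -0.0, 83.856, -12.337], 'qvel': [0.045, 0.106, 0.029, -0.038, -0.033, 0.042], 'joint_efforts': [0.0, -44.846, -23.127, -0.0, 0.005, 0.0], 'position': [0.132, -0.534, 0.25], 'tool_rot': [[0.24, -0.971, -0.0], [-0.971, -0.24, 0.001], [-0.001, -0.0, -1.0]], 'ft_force': [-0.003, 0.059, -0.5], 'wrist_torque': [0.029, -0.02, -0.004], 'grip_width': 0.085}
scene 475.37800238152914 314.0072575266807 244.8205158700723 [[0.614, 0.484, -0.624, 1.096], [0.789, -0.366, 0.493, -0.477], [0.011, -0.795, -0.607, 0.683], [0.0, 0.0, 0.0, 1.0]]
side 564.6873809568366 316.0324366806645 240.64836176227217 [[-0.948, -0.179, 0.263, 0.258], [-0.318, 0.575, -0.754, 0.733], [-0.016, -0.799, -0.602, 0.679], [0.0, 0.0, 0.0, 1.0]]
```

View pics/scene0.png

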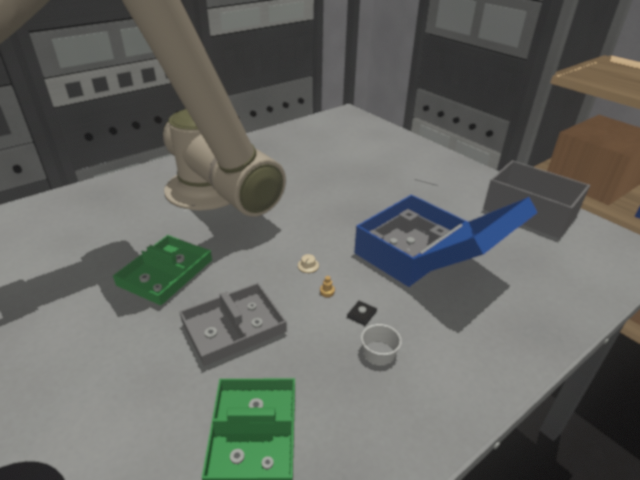

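View pics/side0.png

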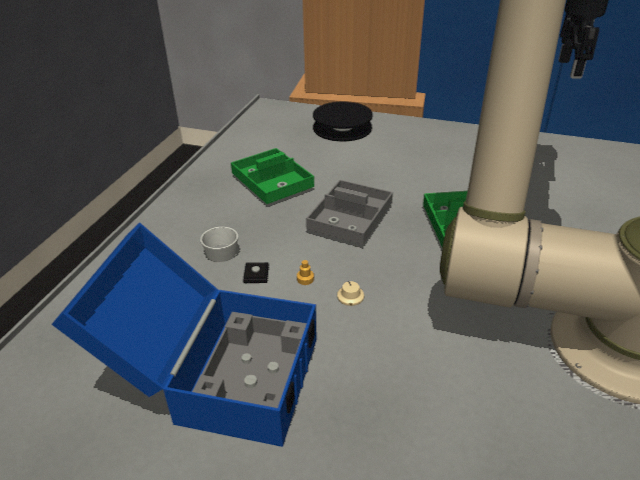

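The only loose grey tray is at scene (233,325) / side (350,212). The two trays of the same shape at scene (163,268) and (252,430) are green, so they are not meant. The case is at scene (412,240) / side (245,360), with its sockets visible in the side view at about (240,322), (294,330), (210,385) and (270,398).

```bash
cat > h.py <<'E'
from rig import env,cams,order
import cv2,numpy as np
def cloud(n,d,c=None):
    c=c or cams.camera_info(n);v,u=np.mgrid[:480,:640]
    P=np.stack([(u-c["cx"])/c["fx"]*d,(v-c["cy"])/c["fy"]*d,d],-1)
    E=np.array(c["extrinsics"]);W=P@E[:3,:3].T+E[:3,3];W[d<=0]=np.nan;return W
def ray(c,uv,z):
    E=np.array(c["extrinsics"]);uv=np.atleast_2d(uv)
    r=np.c_[(uv[:,0]-c["cx"])/c["fx"],(uv[:,1]-c["cy"])/c["fy"],np.ones(len(uv))]@E[:3,:3].T
    o=E[:3,3];return o+r*((z-o[2])/r[:,2])[:,None]
def rect(p):
    return cv2.minAreaRect((p[:,:2]*1000).astype(np.float32))
E
python3 - <<'E'
from h import *
for n,t,cs in(("scene",(180,280,290,365),(350,190,480,290)),("side",(300,175,400,250),(160,280,325,440))):
    im=cv2.imread(f"pics/{n}0.png");d=np.load(f"pics/{n}0.npy");W=cloud(n,d);h=cv2.cvtColor(im,cv2.COLOR_BGR2HSV)
    def sel(b,m,z0,z1):
        x0,y0,x1,y1=b;k=np.zeros(d.shape,bool);k[y0:y1,x0:x1]=1
        return W[k&m&(W[...,2]>z0)&(W[...,2]<z1)]
    al=np.ones(d.shape,bool)
    p=sel(t,al,.033,.043);print(n,"tray rim",len(p),rect(p))
    p=sel(t,al,.062,.078);print(n,"handle",len(p),rect(p),p.mean(0))
    blue=(h[...,0]>100)&(h[...,0]<130)&(h[...,1]>120)
    p=sel(cs,blue,.072,.082);print(n,"case",len(p),rect(p))
    p=sel((0,0,640,480),blue,.09,.4);print(n,"lid max z",p[:,2].max(),p.min(0),p.max(0))
c=cams.camera_info("side");P=ray(c,[(240,322),(294,330),(210,385),(270,398)],.0485);print(P.round(4),P.mean(0))
c=cams.camera_info("wrist");print(np.round(c["extrinsics"],3).tolist(),c["fx"])
E
```

```text
scene tray rim 721 ((512.6747436523438, -206.98556518554688), (165.10174560546875, 128.60867309570312), 82.53048706054688)
scene handle 250 ((513.5321655273438, -207.9532928466797), (14.668756484985352, 69.87822723388672), 82.68514251708984) [ 0.51619216 -0.20902382  0.06869115]
scene case 662 ((566.2693481445312, 242.24288940429688), (204.04420471191406, 201.99668884277344), 5.351482391357422)
scene lid max z 0.19401862346211796 [0.63190651 0.14970704 0.09006589] [0.76548641 0.3588152  0.19401862]
side tray rim 895 ((548.0350341796875, -211.65774536132812), (170.3169708251953, 203.02906799316406), 82.50828552246094)
side handle 243 ((509.7420654296875, -206.66427612304688), (20.63719367980957, 70.05216979980469), 82.12246704101562) [ 0.50875176 -0.20426907  0.06878387]
side case 2757 ((563.6365966796875, 243.01119995117188), (211.10984802246094, 204.36732482910156), 5.625775337219238)
side lid max z 0.3886848251989776 [-0.10898915 -1.14087155  0.09001104] [0.76173632 0.36142495 0.38868483]
[[0.5808 0.1785 0.0485]
 [0.4943 0.1689 0.0485]
 [0.5692 0.3031 0.0485]
 [0.4813 0.2978 0.0485]] [0.5314041  0.23706923 0.0485    ]
[[0.241, -0.928, -0.283, 0.204], [-0.971, -0.231, -0.068, -0.517], [-0.002, 0.291, -0.957, 0.374], [0.0, 0.0, 0.0, 1.0]] 409.92397681406214
```

step_arm(
  steps=[
    {"xyz": [0,0,0],"turn": [0,0,0.934],"gripper": 1},
    {"xyz": [0,0,0],"turn": [0,0,0.934],"gripper": 1},
    {"xyz": [0,0,0],"turn": [0,0,0.934],"gripper": 1},
    {"xyz": [0,0,0],"turn": [0,0,0.934],"gripper": 1},
    {"xyz": [0,0,0],"turn": [0,0,0.934],"gripper": 1},
    {"xyz": [-0.667,-0.596,0],"turn": [0,0,0],"gripper": 1},
    {"xyz": [-0.667,-0.596,0],"turn": [0,0,0],"gripper": 1},
    {"xyz": [-0.667,-0.596,0],"turn": [0,0,0],"gripper": 1},
    {"xyz": [-0.667,-0.596,0],"turn": [0,0,0],"gripper": 1},
    {"xyz": [-0.667,-0.596,0],"turn": [0,0,0],"gripper": 1},
    {"xyz": [-0.667,-0.596,0],"turn": [0,0,0],"gripper": 1},
    {"xyz": [-0.667,-0.596,0],"turn": [0,0,0],"gripper": 1},
    {"xyz": [-0.667,-0.596,0],"turn": [0,0,0],"gripper": 1},
    {"xyz": [-0.667,-0.596,0],"turn": [0,0,0],"gripper": 1},
    {"xyz": [-0.667,-0.596,0],"turn": [0,0,0],"gripper": 1},
    {"xyz": [-0.667,-0.596,0],"turn": [0,0,0],"gripper": 1},
    {"xyz": [-0.667,-0.596,0],"turn": [0,0,0],"gripper": 1},
    {"xyz": [-0.667,-0.596,0],"turn": [0,0,0],"gripper": 1},
    {"xyz": [-0.667,-0.596,0],"turn": [0,0,0],"gripper": 1},
  ],
)

```text
time_s: 1.68
position: [0.5129, -0.2055, 0.25]
tool_rot: [[-0.13, -0.991, -0.001], [-0.991, 0.13, 0.0], [-0.0, 0.001, -1.0]]
ft_force: [0.4, -0.7, 0.6]
grip_width: 0.0853
```

```bash
python3 - <<'E'
from h import *
c=cams.camera_info("wrist");im,d=cams.get_image("wrist");cv2.imwrite("pics/w1.png",im[:,:,::-1]);np.save("pics/w1.npy",d)
W=cloud("wrist",d,c);z=W[...,2];near=(np.abs(W[...,0]-.512)<.13)&(np.abs(W[...,1]+.207)<.13)
for a,b in((.034,.043),(.064,.076)):
    p=W[near&(z>a)&(z<b)];print(len(p),rect(p),p.mean(0))
E
```

```text
3671 ((550.2037353515625, -215.6161346435547), (168.64515686035156, 207.06385803222656), 82.49664306640625) [ 0.52370853 -0.21880545  0.03839904]
1605 ((509.8442687988281, -208.15713500976562), (13.46657657623291, 70.34583282470703), 83.02630615234375) [ 0.51125864 -0.20851792  0.07080718]
```

View pics/w1.png

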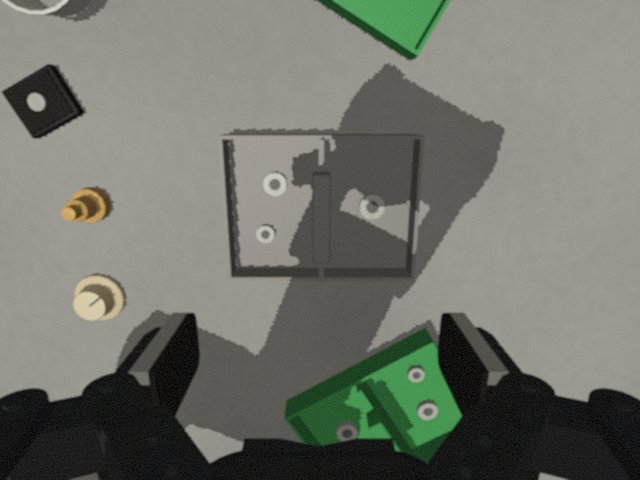

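The grey tray is at about (322,205) in the wrist picture, with its handle at (321,218), standing on its lugs. The greens below (375,400) and above (390,20) are the look-alikes. Next I look at the sockets while the gripper is still empty.

step_arm(
  steps=[
    {"xyz": [0,0,0],"turn": [0,0,-0.945],"gripper": 1},
    {"xyz": [0,0,0],"turn": [0,0,-0.945],"gripper": 1},
    {"xyz": [0,0,0],"turn": [0,0,-0.945],"gripper": 1},
    {"xyz": [-0.915,-0.113,0],"turn": [0,0,0],"gripper": 1},
    {"xyz": [-0.915,-0.113,0],"turn": [0,0,0],"gripper": 1},
    {"xyz": [-0.915,-0.113,0],"turn": [0,0,0],"gripper": 1},
    {"xyz": [-0.915,-0.113,0],"turn": [0,0,0],"gripper": 1},
    {"xyz": [-0.915,-0.113,0],"turn": [0,0,0],"gripper": 1},
    {"xyz": [-0.915,-0.113,0],"turn": [0,0,0],"gripper": 1},
    {"xyz": [-0.915,-0.113,0],"turn": [0,0,0],"gripper": 1},
    {"xyz": [-0.915,-0.113,0],"turn": [0,0,0],"gripper": 1},
    {"xyz": [-0.915,-0.113,0],"turn": [0,0,0],"gripper": 1},
    {"xyz": [-0.915,-0.113,0],"turn": [0,0,0],"gripper": 1},
    {"xyz": [-0.915,-0.113,0],"turn": [0,0,0],"gripper": 1},
    {"xyz": [-0.915,-0.113,0],"turn": [0,0,0],"gripper": 1},
    {"xyz": [0,0,0],"turn": [0,0,0],"gripper": 1},
  ],
)

```text
time_s: 3.07
position: [0.5228, 0.2405, 0.2497]
tool_rot: [[0.101, -0.995, -0.001], [-0.995, -0.101, 0.001], [-0.002, 0.001, -1.0]]
ft_force: [-0.5, -0.4, -1.4]
grip_width: 0.0856
```

```bash
python3 - <<'E'
from h import *
s=env.observe();print(s["position"],s["time_s"])
c=cams.camera_info("wrist");im,d=cams.get_image("wrist");cv2.imwrite("pics/w2.png",im[:,:,::-1]);np.save("pics/w2.npy",d)
np.save("pics/w2E.npy",c["extrinsics"])
W=cloud("wrist",d,c);z=W[...,2];near=(np.abs(W[...,0]-.531)<.12)&(np.abs(W[...,1]-.237)<.13)
m=(near&(z>.046)&(z<.0515)).astype(np.uint8)
n,l,st,ce=cv2.connectedComponentsWithStats(m)
for i in range(1,n):
    if st[i,4]>150:
        p=W[l==i];print(st[i].tolist(),rect(p),p[:,2].mean())
cv2.imwrite("pics/w2m.png",m*255)
E
```

```text
[0.52284894 0.24054206 0.24968198] 3.0667
[191, 88, 15, 169, 339] ((540.5879516601562, 337.083740234375), (132.23428344726562, 1.3025217056274414), 5.406031131744385) 0.048700802156469276
[204, 90, 247, 192, 990] ((539.3349609375, 240.5751953125), (153.0832061767578, 193.10414123535156), 5.371720314025879) 0.04878521367184241
[218, 119, 215, 154, 7789] ((532.296142578125, 236.56272888183594), (124.43767547607422, 164.5880889892578), 5.544541835784912) 0.049060625558521996
```

View pics/w2.png

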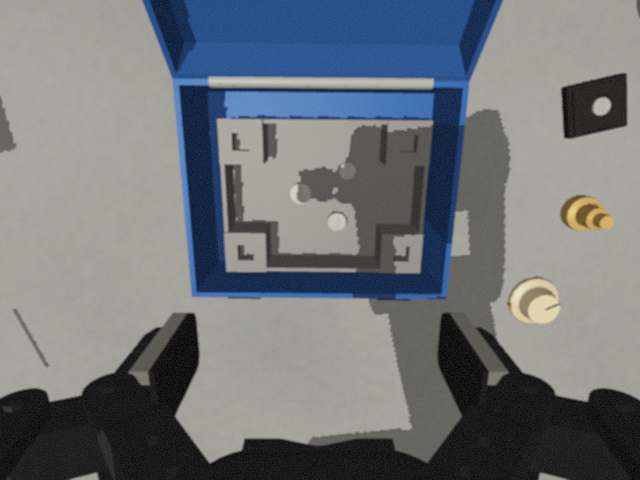

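The lower tray shows clearly: its four corner blocks outline (218..432, 119..273), centre (0.5323, 0.2366), yaw 5.5°. That is about 7 to 8 mm off the middle of the case. I go back to grasp the loose tray.

step_arm(
  steps=[
    {"xyz": [0,0,0],"turn": [0,0,0.967],"gripper": 1},
    {"xyz": [0,0,0],"turn": [0,0,0.967],"gripper": 1},
    {"xyz": [0,0,0],"turn": [0,0,0.967],"gripper": 1},
    {"xyz": [0.858,-0.088,0],"turn": [0,0,0],"gripper": 1},
    {"xyz": [0.858,-0.088,0],"turn": [0,0,0],"gripper": 1},
    {"xyz": [0.858,-0.088,0],"turn": [0,0,0],"gripper": 1},
    {"xyz": [0.858,-0.088,0],"turn": [0,0,0],"gripper": 1},
    {"xyz": [0.858,-0.088,0],"turn": [0,0,0],"gripper": 1},
    {"xyz": [0.858,-0.088,0],"turn": [0,0,0],"gripper": 1},
    {"xyz": [0.858,-0.088,0],"turn": [0,0,0],"gripper": 1},
    {"xyz": [0.858,-0.088,0],"turn": [0,0,0],"gripper": 1},
    {"xyz": [0.858,-0.088,0],"turn": [0,0,0],"gripper": 1},
    {"xyz": [0.858,-0.088,0],"turn": [0,0,0],"gripper": 1},
    {"xyz": [0.858,-0.088,0],"turn": [0,0,0],"gripper": 1},
    {"xyz": [0.858,-0.088,0],"turn": [0,0,0],"gripper": 1},
    {"xyz": [0.858,-0.088,0],"turn": [0,0,0],"gripper": 1},
    {"xyz": [0,0,0],"turn": [0,0,0],"gripper": 1},
    {"xyz": [0,0,0],"turn": [0,0,0],"gripper": 1},
  ],
)

```text
time_s: 4.62
position: [0.5076, -0.2151, 0.2498]
tool_rot: [[-0.139, -0.99, -0.001], [-0.99, 0.139, 0.001], [-0.0, 0.001, -1.0]]
ft_force: [0.3, 0.3, 1.1]
grip_width: 0.0856
```

step_arm(
  steps=[
    {"xyz": [-0.185,-0.035,0],"turn": [0,0,-0.13],"gripper": 1},
    {"xyz": [0,0,0.6],"turn": [0,0,0],"gripper": 1},
    {"xyz": [0,0,0.6],"turn": [0,0,0],"gripper": 1},
    {"xyz": [0,0,0.6],"turn": [0,0,0],"gripper": 1},
    {"xyz": [0,0,0.6],"turn": [0,0,0],"gripper": 1},
    {"xyz": [0,0,0.6],"turn": [0,0,0],"gripper": 1},
    {"xyz": [0,0,0.6],"turn": [0,0,0],"gripper": 1},
    {"xyz": [0,0,0.4],"turn": [0,0,0],"gripper": 1},
    {"xyz": [0,0,0.3],"turn": [0,0,0],"gripper": 1},
    {"xyz": [0,0,0],"turn": [0,0,0],"gripper": 1},
    {"xyz": [0,0,0],"turn": [0,0,0],"gripper": 1},
  ],
)

```text
time_s: 5.53
position: [0.511, -0.2046, 0.0785]
tool_rot: [[-0.124, -0.992, -0.001], [-0.992, 0.124, 0.001], [-0.0, 0.001, -1.0]]
ft_force: [0.2, 0.2, 0.6]
grip_width: 0.0856
```

step_arm(
  steps=[
    {"xyz": [0,0,0],"turn": [0,0,0],"gripper": 1},
    {"xyz": [0.087,0.014,0.2],"turn": [0,0,0],"gripper": 1},
    {"xyz": [0,0,0.26],"turn": [0,0,0],"gripper": 1},
    {"xyz": [0,0,0],"turn": [0,0,0],"gripper": 1},
    {"xyz": [0,0,0],"turn": [0,0,0],"gripper": 1},
    {"xyz": [0,0,0],"turn": [0,0,0],"gripper": 1},
  ],
)

```text
time_s: 6.03
position: [0.51, -0.2092, 0.0599]
tool_rot: [[-0.125, -0.992, -0.0], [-0.992, 0.125, 0.0], [-0.0, 0.0, -1.0]]
ft_force: [-0.2, -0.4, 0.0]
grip_width: 0.0858
```

```bash
python3 - <<'E'
from h import *
for i in range(3):
    s=env.observe();print(np.round(s["position"],4),np.round(s["qvel"],2),s["time_s"]);cams.get_image("side") if i<2 else 0
E
```

```text
[ 0.51   -0.2092  0.0599] [ 0.1  -0.29 -0.29 -0.01  0.    0.07] 6.0333
[ 0.51   -0.2093  0.0601] [-0.02 -0.35 -0.16 -0.07 -0.02 -0.01] 6.0833
[ 0.5101 -0.2093  0.0602] [ 0.05 -0.13  0.02  0.05 -0.01  0.  ] 6.1333
```

step_arm(
  steps=[
    {"xyz": [0,0,0],"turn": [0,0,0],"gripper": -1},
    {"xyz": [0,0,0],"turn": [0,0,0],"gripper": -1},
    {"xyz": [0,0,0],"turn": [0,0,0],"gripper": -1},
    {"xyz": [0,0,0],"turn": [0,0,0],"gripper": -1},
    {"xyz": [0,0,0],"turn": [0,0,0],"gripper": -1},
    {"xyz": [0,0,0],"turn": [0,0,0],"gripper": -1},
    {"xyz": [0,0,0],"turn": [0,0,0],"gripper": -1},
    {"xyz": [0,0,0],"turn": [0,0,0],"gripper": -1},
    {"xyz": [0,0,0],"turn": [0,0,0],"gripper": -1},
    {"xyz": [0,0,0],"turn": [0,0,0],"gripper": -1},
  ],
  squeeze=60,
)

```text
time_s: 6.97
position: [0.51, -0.2092, 0.0601]
tool_rot: [[-0.125, -0.992, 0.0], [-0.992, 0.125, -0.0], [0.0, -0.0, -1.0]]
ft_force: [-0.6, 0.6, 4.3]
grip_width: 0.013
```

step_arm(
  steps=[
    {"xyz": [0,0,-0.2],"turn": [0,0,0],"gripper": -1},
    {"xyz": [0,0,-0.4],"turn": [0,0,0],"gripper": -1},
    {"xyz": [0,0,-0.6],"turn": [0,0,0],"gripper": -1},
    {"xyz": [0,0,-0.6],"turn": [0,0,0],"gripper": -1},
    {"xyz": [0,0,-0.6],"turn": [0,0,0],"gripper": -1},
    {"xyz": [0,0,-0.6],"turn": [0,0,0],"gripper": -1},
    {"xyz": [0,0,-0.4],"turn": [0,0,0],"gripper": -1},
    {"xyz": [0,0,-0.1],"turn": [0,0,0],"gripper": -1},
    {"xyz": [0,0,0],"turn": [0,0,0],"gripper": -1},
    {"xyz": [0,0,0],"turn": [0,0,0],"gripper": -1},
  ],
)

```text
time_s: 7.8
position: [0.5095, -0.2089, 0.1989]
tool_rot: [[-0.125, -0.992, -0.002], [-0.992, 0.125, 0.001], [-0.001, 0.002, -1.0]]
ft_force: [-0.0, -0.1, -2.1]
grip_width: 0.0127
```

```bash
python3 - <<'E'
from h import *
s=env.observe();T=np.array(s["position"]);R=np.array(s["tool_rot"]);print(T,s["ft_force"],s["wrist_torque"],s["grip_width"])
c=cams.camera_info("wrist");im,d=cams.get_image("wrist");cv2.imwrite("pics/w3.png",im[:,:,::-1])
W=cloud("wrist",d,c);L=(W-T)@R  # tool frame
z=L[...,2]
for a,b in((.017,.027),(.046,.055)):
    m=(z>a)&(z<b)&(np.abs(L[...,0])<.12)&(L[...,1]<.1)&(L[...,1]>-.1)
    p=L[m];print(len(p),rect(p),p[:,2].mean())
m=(z>.017)&(z<.027);
for sgn in(-1,1):  # end walls at tool x=+-82: height check
    k=m&(np.abs(L[...,0]-sgn*.08)<.006)&(np.abs(L[...,1])<.07);print(sgn,np.sum(k),np.nanmedian(L[k],0),np.nanpercentile(L[k],[5,95],axis=0).round(4).tolist())
k=m&(np.abs(L[...,1]+.06)<.006)&(np.abs(L[...,0])<.09);q=L[k];print("fit z vs x",np.polyfit(q[:,0],q[:,2],1))
E
```

```text
[ 0.50950914 -0.2088924   0.1988805 ] [-2.80642257e-05 -1.26302981e-01 -2.07642602e+00] [ 0.03754054  0.06344809 -0.05041107] 0.012697149665533784
12728 ((1.0192108154296875, 0.5544471740722656), (166.08006286621094, 125.24418640136719), 0.050061192363500595) 0.022207487332704657
4539 ((0.43244171142578125, -9.362350463867188), (106.96428680419922, 161.03759765625), 89.39453887939453) 0.04642093522996082
-1 3853 [-0.07844763 -0.01992208  0.02177805] [[-0.0809, -0.0592, 0.0204], [-0.0776, 0.0303, 0.0263]]
1 3887 [ 0.08019748 -0.02046966  0.02177476] [[0.0792, -0.0596, 0.0204], [0.0826, 0.0302, 0.0265]]
fit z vs x [-0.00138161  0.02159426]
```

View pics/w3.png

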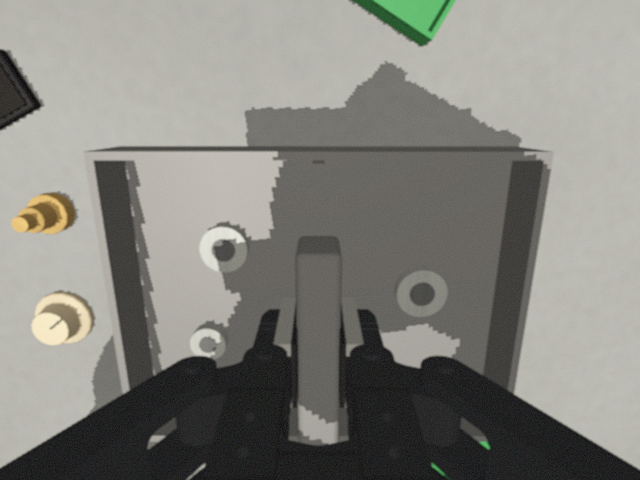

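Held level and square to the jaws; the cameras put its centre within 1 mm of the TCP. Carrying it over.

step_arm(
  steps=[
    {"xyz": [0,0,0],"turn": [0,0,-0.694],"gripper": -1},
    {"xyz": [0,0,0],"turn": [0,0,-0.694],"gripper": -1},
    {"xyz": [0,0,0],"turn": [0,0,-0.694],"gripper": -1},
    {"xyz": [0,0,0],"turn": [0,0,-0.694],"gripper": -1},
    {"xyz": [-0.4,-0.06,0],"turn": [0,0,0],"gripper": -1},
    {"xyz": [-0.82,-0.123,0],"turn": [0,0,0],"gripper": -1},
    {"xyz": [-0.82,-0.123,0],"turn": [0,0,0],"gripper": -1},
    {"xyz": [-0.82,-0.123,0],"turn": [0,0,0],"gripper": -1},
    {"xyz": [-0.82,-0.123,0],"turn": [0,0,0],"gripper": -1},
    {"xyz": [-0.82,-0.123,0],"turn": [0,0,0],"gripper": -1},
    {"xyz": [-0.82,-0.123,0],"turn": [0,0,0],"gripper": -1},
    {"xyz": [-0.82,-0.123,0],"turn": [0,0,0],"gripper": -1},
    {"xyz": [-0.82,-0.123,0],"turn": [0,0,0],"gripper": -1},
    {"xyz": [-0.82,-0.123,0],"turn": [0,0,0],"gripper": -1},
    {"xyz": [-0.82,-0.123,0],"turn": [0,0,0],"gripper": -1},
    {"xyz": [-0.82,-0.123,0],"turn": [0,0,0],"gripper": -1},
    {"xyz": [-0.82,-0.123,0],"turn": [0,0,0],"gripper": -1},
    {"xyz": [-0.82,-0.123,0],"turn": [0,0,0],"gripper": -1},
    {"xyz": [0,0,0],"turn": [0,0,0],"gripper": -1},
    {"xyz": [0,0,0],"turn": [0,0,0],"gripper": -1},
  ],
)

```text
time_s: 9.52
position: [0.5327, 0.2388, 0.1982]
tool_rot: [[0.099, -0.995, -0.003], [-0.995, -0.099, -0.001], [0.001, 0.003, -1.0]]
ft_force: [-0.7, -0.9, -2.3]
grip_width: 0.0129
```

step_arm(
  steps=[
    {"xyz": [0,0,0],"turn": [0,0,0],"gripper": -1},
    {"xyz": [0,0,0],"turn": [0,0,0],"gripper": -1},
    {"xyz": [0,0,0],"turn": [0,0,0],"gripper": -1},
  ],
)

```text
time_s: 9.77
position: [0.5335, 0.2365, 0.1997]
tool_rot: [[0.095, -0.996, -0.001], [-0.996, -0.095, -0.0], [0.0, 0.001, -1.0]]
ft_force: [-0.2, -0.2, -2.4]
grip_width: 0.0131
```

```bash
python3 - <<'E'
from h import *
for i in range(2):
    s=env.observe();R=s["tool_rot"];print(np.round(s["position"],4),np.degrees(np.arctan2(R[1][0],R[0][0])),np.round(R,4)[:,2],np.round(s["ft_force"],2),s["time_s"])
    if i<1: cams.get_image("side")
E
```

```text
[0.5335 0.2365 0.1997] -84.56454895106224 [-7.e-04 -3.e-04 -1.e+00] [-0.21 -0.22 -2.36] 9.7667
[0.5335 0.2366 0.1998] -84.56314732915598 [-4.e-04 -1.e-04 -1.e+00] [ 0.21 -0.12 -2.65] 9.8167
```

step_arm(
  steps=[
    {"xyz": [-0.03,0.017,0],"turn": [0,0,-0.02],"gripper": -1},
    {"xyz": [0,0,0.3],"turn": [0,0,0],"gripper": -1},
    {"xyz": [0,0,0.4],"turn": [0,0,0],"gripper": -1},
    {"xyz": [0,0,0.4],"turn": [0,0,0],"gripper": -1},
    {"xyz": [0,0,0.4],"turn": [0,0,0],"gripper": -1},
    {"xyz": [0,0,0.3],"turn": [0,0,0],"gripper": -1},
    {"xyz": [0,0,0.2],"turn": [0,0,0],"gripper": -1},
    {"xyz": [0,0,0.1],"turn": [0,0,0],"gripper": -1},
    {"xyz": [0,0,0],"turn": [0,0,0],"gripper": -1},
    {"xyz": [0,0,0],"turn": [0,0,0],"gripper": -1},
    {"xyz": [0,0,0],"turn": [0,0,0],"gripper": -1},
  ],
)

```text
time_s: 10.73
position: [0.533, 0.2387, 0.1167]
tool_rot: [[0.098, -0.995, 0.002], [-0.995, -0.098, 0.0], [-0.0, -0.002, -1.0]]
ft_force: [1.0, 0.2, -2.8]
grip_width: 0.0132
```

step_arm(
  steps=[
    {"xyz": [0,0,0],"turn": [0,0,0],"gripper": -1},
    {"xyz": [0,0,0],"turn": [0,0,0],"gripper": -1},
    {"xyz": [0,0,0],"turn": [0,0,0],"gripper": -1},
  ],
)

```text
time_s: 10.98
position: [0.5327, 0.2388, 0.1163]
tool_rot: [[0.098, -0.995, 0.001], [-0.995, -0.098, 0.0], [-0.0, -0.001, -1.0]]
ft_force: [0.1, 0.6, -1.7]
grip_width: 0.0133
```

step_arm(
  steps=[
    {"xyz": [0.027,0,0],"turn": [0,0,0.02],"gripper": -1},
    {"xyz": [0,0,0.05],"turn": [0,0,0],"gripper": -1},
    {"xyz": [0,0,0.05],"turn": [0,0,0],"gripper": -1},
    {"xyz": [0,0,0.04],"turn": [0,0,0],"gripper": -1},
    {"xyz": [0,0,0.04],"turn": [0,0,0],"gripper": -1},
    {"xyz": [0,0,0.03],"turn": [0,0,0],"gripper": -1},
    {"xyz": [0,0,0],"turn": [0,0,0],"gripper": -1},
    {"xyz": [0,0,0],"turn": [0,0,0],"gripper": -1},
    {"xyz": [0,0,0],"turn": [0,0,0],"gripper": -1},
  ],
)

```text
time_s: 11.73
position: [0.5328, 0.2376, 0.1076]
tool_rot: [[0.096, -0.995, 0.0], [-0.995, -0.096, 0.0], [-0.0, -0.0, -1.0]]
ft_force: [0.2, 0.2, -3.4]
grip_width: 0.0128
```

Already 1 mm below the nominal block-top contact with no push. I continue gently.

step_arm(
  steps=[
    {"xyz": [0,0,0.03],"turn": [0,0,0],"gripper": -1},
    {"xyz": [0,0,0.02],"turn": [0,0,0],"gripper": -1},
    {"xyz": [0,0,0],"turn": [0,0,0],"gripper": -1},
    {"xyz": [0,0,0],"turn": [0,0,0],"gripper": -1},
  ],
)

```text
time_s: 12.07
position: [0.5327, 0.2376, 0.1055]
tool_rot: [[0.096, -0.995, -0.0], [-0.995, -0.096, -0.0], [0.0, 0.0, -1.0]]
ft_force: [0.3, 0.4, -2.4]
grip_width: 0.0131
```

step_arm(
  steps=[
    {"xyz": [0,0,0.03],"turn": [0,0,0],"gripper": -1},
    {"xyz": [0,0,0.03],"turn": [0,0,0],"gripper": -1},
    {"xyz": [0,0,0.03],"turn": [0,0,0],"gripper": -1},
    {"xyz": [0,0,0.02],"turn": [0,0,0],"gripper": -1},
    {"xyz": [0,0,0],"turn": [0,0,0],"gripper": -1},
    {"xyz": [0,0,0],"turn": [0,0,0],"gripper": -1},
  ],
)

```text
time_s: 12.57
position: [0.5327, 0.2376, 0.1011]
tool_rot: [[0.096, -0.995, -0.0], [-0.995, -0.096, -0.0], [0.0, 0.0, -1.0]]
ft_force: [-0.9, 0.4, -2.3]
grip_width: 0.0127
```

step_arm(
  steps=[
    {"xyz": [0,0,0.02],"turn": [0,0,0],"gripper": -1},
    {"xyz": [0,0,0.02],"turn": [0,0,0],"gripper": -1},
    {"xyz": [0,0,0.02],"turn": [0,0,0],"gripper": -1},
    {"xyz": [0,0,0],"turn": [0,0,0],"gripper": -1},
    {"xyz": [0,0,0],"turn": [0,0,0],"gripper": -1},
  ],
)

```text
time_s: 12.98
position: [0.5327, 0.2376, 0.0987]
tool_rot: [[0.096, -0.995, -0.0], [-0.995, -0.096, -0.0], [0.0, 0.0, -1.0]]
ft_force: [-0.3, 0.4, -1.9]
grip_width: 0.0131
```

step_arm(
  steps=[
    {"xyz": [0,0,0.01],"turn": [0,0,0],"gripper": -1},
    {"xyz": [0,0,0.01],"turn": [0,0,0],"gripper": -1},
    {"xyz": [0,0,0],"turn": [0,0,0],"gripper": -1},
    {"xyz": [0,0,0],"turn": [0,0,0],"gripper": -1},
  ],
)

```text
time_s: 13.32
position: [0.5328, 0.2377, 0.0986]
tool_rot: [[0.096, -0.995, 0.001], [-0.995, -0.096, 0.0], [-0.0, -0.001, -1.0]]
ft_force: [-2.3, -0.6, 5.7]
grip_width: 0.0136
```

Contact at 9.9 mm below block-top level, with about 8 N. It is home; release.

step_arm(
  steps=[
    {"xyz": [0,0,0],"turn": [0,0,0],"gripper": 0.0},
    {"xyz": [0,0,0],"turn": [0,0,0],"gripper": 0.0},
    {"xyz": [0,0,0],"turn": [0,0,0],"gripper": 0.0},
    {"xyz": [0,0,0],"turn": [0,0,0],"gripper": 0.0},
    {"xyz": [0,0,0],"turn": [0,0,0],"gripper": 0.0},
    {"xyz": [0,0,0],"turn": [0,0,0],"gripper": 0.0},
  ],
)

```text
time_s: 13.82
position: [0.5327, 0.2376, 0.0978]
tool_rot: [[0.096, -0.995, -0.0], [-0.995, -0.096, -0.0], [0.0, 0.0, -1.0]]
ft_force: [-0.0, -1.5, 0.2]
grip_width: 0.0428
```

Released; retreat straight up, then back a little toward the robot side to look.

step_arm(
  steps=[
    {"xyz": [0,0,-0.2],"turn": [0,0,0],"gripper": 0.0},
    {"xyz": [0,0,-0.4],"turn": [0,0,0],"gripper": 0.0},
    {"xyz": [0,0,-0.7],"turn": [0,0,0],"gripper": 0.0},
    {"xyz": [0,0,-0.7],"turn": [0,0,0],"gripper": 0.0},
    {"xyz": [0,0,-0.7],"turn": [0,0,0],"gripper": 0.0},
    {"xyz": [0,0,-0.7],"turn": [0,0,0],"gripper": 0.0},
    {"xyz": [0,0,-0.7],"turn": [0,0,0],"gripper": 0.0},
    {"xyz": [0,0,-0.4],"turn": [0,0,0],"gripper": 0.0},
    {"xyz": [0,0,0],"turn": [0,0,0],"gripper": 0.0},
    {"xyz": [0,0,0],"turn": [0,0,0],"gripper": 0.0},
  ],
)

```text
time_s: 14.65
position: [0.5327, 0.2376, 0.2787]
tool_rot: [[0.096, -0.995, 0.002], [-0.995, -0.096, 0.0], [-0.0, -0.002, -1.0]]
ft_force: [-0.3, -0.2, -1.3]
grip_width: 0.0429
```

```bash
python3 - <<'E'
from h import *
c=cams.camera_info("wrist");im,d=cams.get_image("wrist");cv2.imwrite("pics/w4.png",im[:,:,::-1])
W=cloud("wrist",d,c)
a=np.radians(5.5);Rz=np.array([[np.cos(a),-np.sin(a)],[np.sin(a),np.cos(a)]])
L=(W[...,:2]-np.array([.5323,.2366]))@Rz;z=W[...,2];h=cv2.cvtColor(im,cv2.COLOR_RGB2HSV)
g=(h[...,1]<60)
rim=g&(z>.07)&(z<.084)&(np.abs(L[...,0])<.066)&(np.abs(L[...,1])<.086)
p=W[rim];print("rim",len(p),rect(p),p[:,2].mean())
A=np.c_[L[rim],np.ones(len(p))];k=np.linalg.lstsq(A,z[rim],rcond=None)[0];print("plane tilt mrad",k[:2]*1000,k[2])
b=g&(z>.1)&(z<.115)&(np.abs(L[...,0])<.05)&(np.abs(L[...,1])<.02);print("bar",np.sum(b),np.median(z[b]),rect(W[b]))
im,d=cams.get_image("side");cv2.imwrite("pics/side1.png",im[:,:,::-1])
E
```

```text
rim 3736 ((532.2484741210938, 236.8323974609375), (124.2964096069336, 164.42941284179688), 5.526997089385986) 0.07629475579031021
plane tilt mrad [11.07968763  0.5712786 ] 0.07634227073944307
bar 1732 0.10931581371240467 ((533.1062622070312, 236.8084716796875), (69.33509063720703, 13.901432991027832), 5.958642959594727)
```

View pics/w4.png

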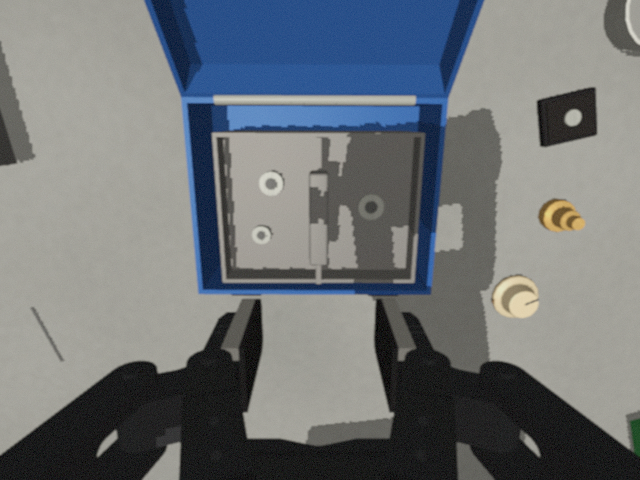

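View pics/side1.png

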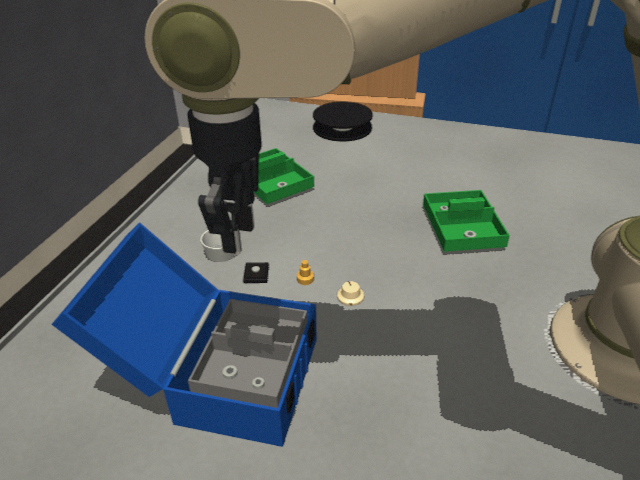

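The tray lies in the case, rim at (213..425, 133..283) in the wrist view, and the parts and lid are unmoved in the side view. The apparent 11 mrad x-tilt may come from inner wall faces in the mask, so I check the rim edges alone.

```bash
python3 - <<'E'
from h import *
c=cams.camera_info("wrist");im,d=cams.get_image("wrist");W=cloud("wrist",d,c)
a=np.radians(5.53);Rz=np.array([[np.cos(a),-np.sin(a)],[np.sin(a),np.cos(a)]])
L=(W[...,:2]-np.array([.5323,.2368]))@Rz*1e3;z=W[...,2]*1e3
for n,m in(("-x",(abs(L[...,0]+61)<1.2)&(abs(L[...,1])<70)),("+x",(abs(L[...,0]-61)<1.2)&(abs(L[...,1])<70)),("-y",(abs(L[...,1]+81)<1.2)&(abs(L[...,0])<50)),("+y",(abs(L[...,1]-81)<1.2)&(abs(L[...,0])<50))):
    q=z[m&(z>65)&(z<85)];print(n,len(q),np.percentile(q,[25,50,75,90]).round(2))
A,B=cv2.imread("pics/side0.png"),cv2.imread("pics/side1.png")
print("lid diff",np.abs(A[225:390,55:215].astype(int)-B[225:390,55:215]).max(2).mean(),"parts diff",np.abs(A[260:305,240:370].astype(int)-B[260:305,240:370]).max(2).mean())
s=env.observe();print(s["time_s"],s["ft_force"])
E
```

```text
-x 279 [76.93 77.36 77.75 78.18]
+x 550 [76.95 77.46 77.96 78.47]
-y 323 [76.91 77.4  77.84 78.28]
+y 320 [76.96 77.5  77.99 78.45]
lid diff 16.622272727272726 parts diff 18.464957264957263
14.8 [-0.18893191 -0.14952885  0.02351445]
```

```bash
python3 -c "
from rig import order;print(order.close_job())"
```

```text
the job is handed in; nothing more can be done
None
```

I picked the grey tray up by its handle and lowered it into the case. Its lugs dropped into the sockets of the lower tray without needing a search. The tray is released and clear of the gripper, and I handed the job in at about 15 s of the 72 s allowed.

**Seating:**
- The tray met no resistance until it was home, at 9.9 mm below block-top level (10 mm expected). The push there was about 8 N.
- The four rim edges stand at 77.4 to 77.5 mm, within 0.1 mm of each other. That is about 1 mm above the nominal 76.5 mm, within the camera's 2 mm calibration.
- The rim centre and yaw match the lower tray's to within 0.3 mm and 0.02°.

**Checks that disagreed:**
- A first plane fit of the rim showed an 11 mrad tilt. I put this down to inner wall faces caught in the mask, since the edge-only check showed no tilt.
- The before-and-after pixel difference over the lid and small parts was not conclusive (mean 17 to 18 grey levels), and I had set no noise baseline for it. By eye, the lid and parts looked unmoved in the side picture. I did not measure the lid angle again.

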